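# Run a thread tap down a lead-screw nut with a socket wrench

### The job

Put the blue-headed socket wrench down fully over the square of the brass-collared tap in the vise, and with it work the tap in clockwise: half a turn forward, a quarter turn back, half a turn forward, a quarter turn back, then forward until the brass collar comes gently to rest on the white nut. The tap is brittle, so do not press it down hard, wrench it sideways or force it once it stops; leave the blue wrench standing on the tap, let go, and leave everything else where it is.

Things in the scene. Friction and masses are not known exactly. Their poses are not given: they have to be found in the camera images.
- wrench: Socket wrench with BLUE grip head, loose, upright on the mat, 66 mm high, 0.2 kg. Origin: underside centre (socket mouth), z up. Steel socket 28 x 28 mm to z 22; neck 20 mm round to z 32; head 30 x 30 mm, z 32 to 66, sides along x and y like the socket's. Socket: blind square hole 17.2 mm wide, 16 mm deep, open below. Quarter-turn symmetric: fits 4 ways, regrip each quarter turn
- tap_top (a point): Centre of the top of the tap's steel drive square; turns and sinks with it. Square 16 x 16 mm, 20 mm tall below this point, top 5 mm tapering to 11 x 11; sides along this frame's x and y. Below: brass collar 30 mm across, 5 thick. Wrench seated: origin 16 mm below this point, socket floor on the square, 0.6 mm clearance a side (play 0.08 rad either way). Starts 83 +-0.3 mm above bench, ends at 75
- tap: The tap: origin on its axis, sinks with it (does not show its turning). Forward is CLOCKWISE seen from above and sinks it 8 mm per full turn, back raises it. Turning takes about 0.12 N m, stays where left. After about a full turn in all (6.08 to 6.48 rad net from the start) the collar meets the nut and it stops dead; it breaks above about 0.5 N m, or 80 N from the wrench. Where the thread starts varies
- vise: fixed low vise on a base plate of 130 x 130 x 8 mm, grey jaws up to 50 mm high, 88 mm over the jaws along its y, clamp screw reaching 66 mm out on its -y side, holding the white nut blank whose top is 50 mm above the bench. Origin: underside centre, on the tap's axis
- mat: black rubber tool mat 240 (x) by 200 (y) by 3 mm, fixed on the bench; origin under its centre
- spare_nut: white spare nut, 40 x 40 x 22 mm with a round boss on top, 28 mm high in all, loose on the mat; origin under its centre
- bolt_cup: clear round cup, 44 mm across, 25 mm high, with two bolts in it, loose on the mat; origin under its centre
- small_wrench: look-alike wrench with a GREY grip head, same outer sizes as the blue one, but its socket is too small (10 mm) for this tap; stands upright on the mat; to be left alone

How it is judged:
By the outcome, as a careful person would: the job done as asked, in the order asked, and still so for the second after the job is handed in, with the robot touching nothing.
It also fails if it takes over 72 s, if anything falls off the work surface, if the arm or the gripper's body presses on something with over 40 N, if the wrist force passes 120 N, or if a joint passes its speed limit or range.

### The arm

A 6-joint arm with a two-finger parallel gripper is mounted at the origin on the work surface. World frame = base frame: x ahead of the robot, y to its left, z up, the work surface at z = 0. Lengths are in mm, angles in rad, forces in N, time in s.
With the tool pointing down it reaches from about 350 to 875 mm from the base axis. Payload 4.2 kg.
Tool frame: the origin (TCP) lies at the very end of the fingers, on their centre line; the grasp point (between the pads) lies 19 mm behind it; z points along the fingers, y is the direction in which the jaws open and shut (so a half turn about z gives the same grasp; the last joint's range is limited). The gripper opens to 85 mm and grips with 20 to 120 N. Pads are 22 mm wide; open, the fingers measure 114 mm over their backs; the gripper's body (76 mm by 85 mm) begins 54 mm behind the grasp point. The pads swing forward as they close: fully open they stand 13 mm farther back than shut.
Start: joints at [1.531, 0.385, 0.008, 0, -1.194, -0.259], TCP at [183.951, 597.295, 231.312] pointing down, gripper open.
Joint ranges: [-3.14, 3.14], [-1.21, 2.06], [-1.07, 1.41], [-3.16, 2.05], [-2.99, -0.16], [-3.1, 3.1]. Speed limits (rad/s): [2.79, 2.79, 3.14, 3.14, 3.14, 3.14].

### API

Orientations are given as a unit quaternion [x, y, z, w].
In Python, from bench import read_state, get_image, camera_params, job_done gives the robot as it stands.
- The arm moves only by the tool send_rows, never from a script. Its arguments are lists of equal length, an entry for each row: "translation": the shift along the tool's x, y, z in m, a list of three; "yaw": the turn about the tool's z in degrees; "fingers": the closure in counts, from 0 (fully open) to 255 (shut). A call has 1 to 12 rows; each row is the pose to reach, as a shift and turn from the pose measured when the call began, along the tool's axes at that moment; what a row does not reach only later rows make up. A row lasts 1/10 s, in which the tool goes at most 50 mm and 8.59 degrees, less where a joint would pass 70% of its speed; a pose out of reach is approached as far as the arm can. A call with a gripper value outside its range is refused whole. The fingers move at their own pace and stop on an object; the grip force is fixed at half the most. Time passes only in rows, so rows that repeat a pose let the fingers close. It gives the time, the measured TCP pose, the force and the opening at its end, in the units of the state.
- read_state(): the state, without advancing time (a new reading comes with each control period).
- get_image(name): name is "scene" or "top" or "wrist"; returns the picture (384x512x3 uint8, blue, green, red); there is no depth.
- camera_params(name): a dict with "mtx" (3x3 intrinsics, pixels), "rvec" (rotation vector, rad) and "tvec" (3), from world to camera coordinates, as OpenCV has them; the wrist camera has in their place "tool_from_camera" (4x4, takes a point from camera to tool coordinates, whose origin is the TCP and whose axes are the flange's). Camera axes: x right, y down, z forward; pixel columns grow to the right and rows downward; lengths in mm; the calibration is good to about 2 mm. A picture is of the moment at which its call begins: read the wrist's pose just before it. camera_params takes no time and is no camera call.
- job_done(): hands the job in, once; it reports no verdict.
The state is a dict: "clock": time; "joints": joint angles; "joint_vel": joint speeds; "joint_efforts": joint torques, N m; "position": TCP position; "ee_rot": TCP orientation; "contact_force": force on the tool from outside, world axes, zero at the start; "wrist_torque": the same for the moment, N m; "gripper_width": finger opening in mm.
Only numpy, scipy, OpenCV 4.12 (cv2) and the standard library are available. Lean on these libraries where they do the work, as an engineer would, in place of code of your own. Each camera call takes 0.05 s, during which the arm holds its last target.

## Working session

There is one attempt and no reset: what is moved stays moved. The work goes in short steps, Python scripts to look and compute and a tool call to move; the robot and the scene stay as the last step left them, time stands still between calls to the robot, and variables do not carry over. Pictures are saved under pics/ and viewed, and the job is handed in when it is done.

Besides the shell and the picture viewer there is one more tool, called after "Request:" as name(argument=value, ...), one argument or row to a line, values as JSON. send_rows: Moves the arm, as the interface text tells. Its arguments: {"type":"object","properties":{"translation":{"type":"array","items":{"type":"array","items":{"type":"number"}}},"yaw":{"type":"array","items":{"type":"number"}},"fingers":{"type":"array","items":{"type":"number"}}},"required":["translation","yaw","fingers"]}

```bash
ls; mkdir -p pics
python3 - <<'E'
from bench import *
import cv2,json
s=read_state();print(s)
for n in("scene","top","wrist"):
    im=get_image(n);cv2.imwrite(f"pics/{n}0.png",im);print(n,camera_params(n))
E
```

```text
pics
{'clock': 0.0, 'joints': array([ 1.53059454e+00,  3.85582358e-01,  6.59564164e-03, -5.24158292e-04,
       -1.19401530e+00, -2.58594101e-01]), 'joint_vel': array([ 0.00019042, -0.00053368, -0.00173891, -0.00027015, -0.00067937,
        0.00049883]), 'joint_efforts': array([-2.42169881e-04, -3.92290986e+01,  1.88402635e+01,  4.18642849e+00,
       -4.65029996e-03, -2.88558489e-06]), 'position': array([183.78673847, 596.73526486, 230.19047959]), 'ee_rot': array([ 9.88845841e-01, -1.48938330e-01, -1.21950532e-04,  1.12282442e-03]), 'contact_force': array([-0.08077735, -0.26486024,  0.66498425]), 'wrist_torque': array([ 9.73012259e-03,  7.53838585e-06, -1.41460436e-02]), 'gripper_width': 85.13346293108728}
scene {'mtx': array([[361.47894252,   0.        , 244.65299614],
       [  0.        , 361.47894252, 194.62005928],
       [  0.        ,   0.        ,   1.        ]]), 'rvec': array([ 2.16834265,  1.39748751, -0.45026547]), 'tvec': array([-257.20232579, -362.71416626, 1111.56780559])}
top {'mtx': array([[411.71645556,   0.        , 254.77788776],
       [  0.        , 411.71645556, 190.95316389],
       [  0.        ,   0.        ,   1.        ]]), 'rvec': array([ 2.1360757 , -2.17179223,  0.1372116 ]), 'tvec': array([ 36.70190382, 549.74524884, 967.07991147])}
wrist {'mtx': array([[323.21076876,   0.        , 253.69301614],
       [  0.        , 323.21076876, 195.65172904],
       [  0.        ,   0.        ,   1.        ]]), 'tool_from_camera': array([[-8.57706367e-06, -9.56939926e-01, -2.90286027e-01,
         7.41432178e+01],
       [ 9.99999680e-01, -2.40433060e-04,  7.63050621e-04,
         2.96201641e-01],
       [-7.99987963e-04, -2.90285928e-01,  9.56939622e-01,
        -1.42327798e+02],
       [ 0.00000000e+00,  0.00000000e+00,  0.00000000e+00,
         1.00000000e+00]])}
```

View pics/scene0.png

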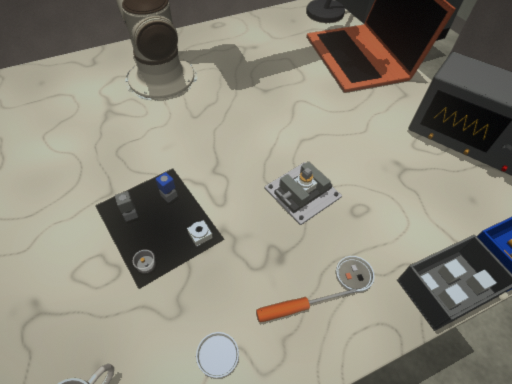

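View pics/top0.png

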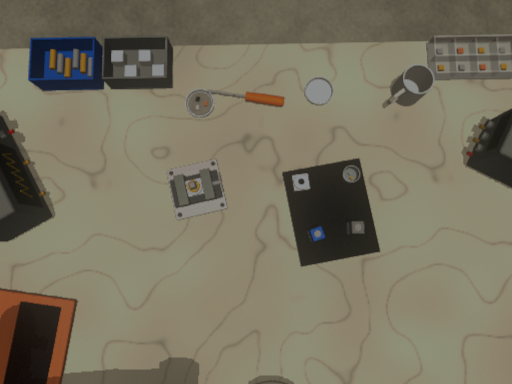

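View pics/wrist0.png

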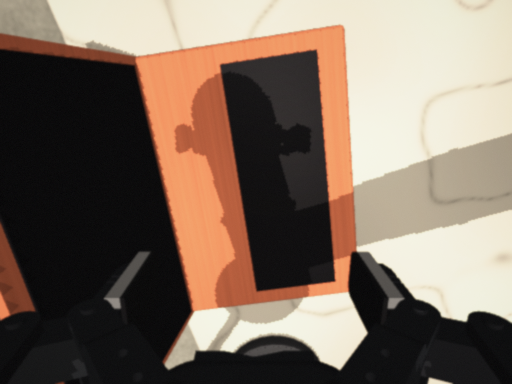

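The blue wrench head is at about (317,233) in the top view, the grey one at (357,227) and the tap at (194,186). I'll enlarge the crops.

```bash
cat > h.py <<'E'
import numpy as np,cv2
from bench import *
def ray(name,uv,z,pose=None):
    p=camera_params(name);K=p["mtx"]
    d=np.linalg.inv(K)@np.array([uv[0],uv[1],1.])
    if name=="wrist":
        T=p["tool_from_camera"];R,t=pose
        o=R@T[:3,3]+t;d=R@T[:3,:3]@d
    else:
        R=cv2.Rodrigues(p["rvec"])[0];o=-R.T@p["tvec"];d=R.T@d
    return o+d*(z-o[2])/d[2]
def pose():
    from scipy.spatial.transform import Rotation as Ro
    s=read_state();return Ro.from_quat(s["ee_rot"]).as_matrix(),s["position"]
def proj(name,P,ps=None):
    p=camera_params(name);K=p["mtx"];P=np.atleast_2d(P).astype(float)
    if name=="wrist":
        T=p["tool_from_camera"];R,t=ps
        c=((P-t)@R-T[:3,3])@T[:3,:3]
    else: c=P@cv2.Rodrigues(p["rvec"])[0].T+p["tvec"]
    q=c@K.T;return q[:,:2]/q[:,2:]
E
python3 - <<'E'
from h import *
im=cv2.imread("pics/top0.png")
a=cv2.resize(im[150:230,155:240],None,fx=7,fy=7,interpolation=cv2.INTER_CUBIC);cv2.imwrite("pics/ct.png",a)
a=cv2.resize(im[150:275,275:385],None,fx=4.6,fy=4.6,interpolation=cv2.INTER_CUBIC);cv2.imwrite("pics/cm.png",a)
print(ray("top",(317.5,234),69),ray("top",(357,227),69),ray("top",(194,186),83))
E
```

```text
[ 442.77633119 -116.32897432   69.        ] [ 457.44979875 -208.70742546   69.        ] [558.0939221  168.55821052  83.        ]
```

View pics/ct.png

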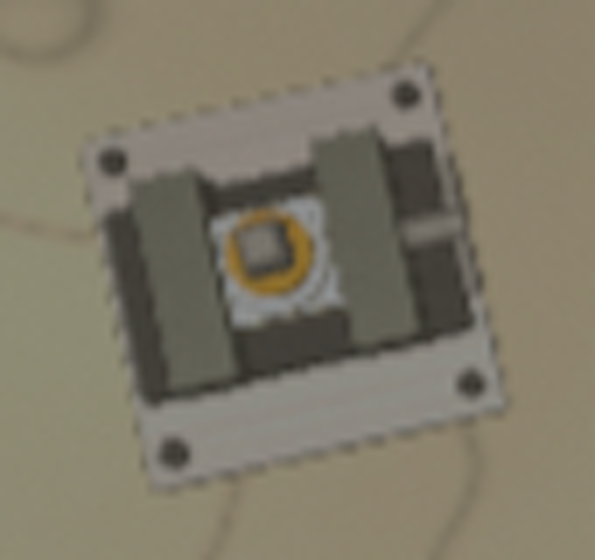

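View pics/cm.png

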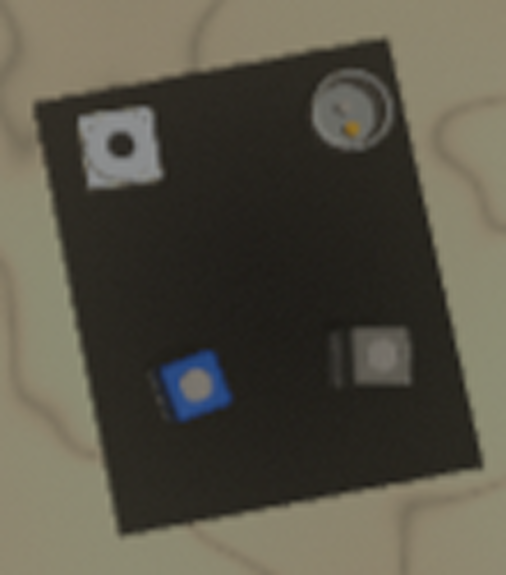

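Request:
send_rows(
  translation=[
    [0.04,0.025,0],
    [0.08,0.05,0],
    [0.12,0.075,0.005],
    [0.16,0.1,0.01],
    [0.2,0.124,0.015],
    [0.24,0.148,0.02],
    [0.28,0.173,0.025],
    [0.32,0.198,0.03],
    [0.36,0.222,0.035],
    [0.4,0.247,0.042],
    [0.44,0.272,0.05],
    [0.484,0.299,0.056],
  ],
  yaw=[0,0,0,0,0,0,0,0,0,0,0,0],
  fingers=[0,0,0,0,0,0,0,0,0,0,0,0],
)

```text
clock: 1.35
position: [557.6, 168.4, 174.6]
ee_rot: [0.989, -0.149, -0.0, 0.001]
contact_force: [0.5, 0.7, 0.7]
gripper_width: 85.4
```

Request:
send_rows(
  translation=[
    [0,0,0],
    [0,0,0],
  ],
  yaw=[0,0],
  fingers=[0,0],
)

```text
clock: 1.55
position: [557.8, 167.0, 173.7]
ee_rot: [0.989, -0.15, -0.001, 0.001]
contact_force: [0.2, 0.8, 0.2]
gripper_width: 85.4
```

Run:
```python
from h import *
s=read_state();print(s["clock"],s["joints"],s["position"],s["ee_rot"])
im=get_image("wrist");cv2.imwrite("pics/w1.png",im)
```

```text
1.55 [ 5.69191846e-01  3.61290659e-01 -1.81178937e-01  7.52346296e-04
 -1.03209852e+00  6.99697318e-01] [557.82378148 166.97329018 173.68062575] [ 0.98865541 -0.15018927 -0.00120494  0.00148619]
```

View pics/w1.png

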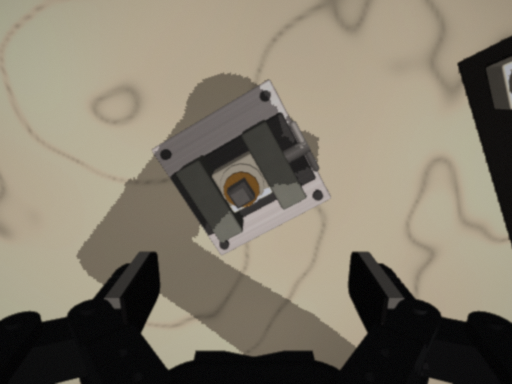

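Run:
```python
from h import *
im=cv2.imread("pics/w1.png")
a=cv2.resize(im[150:220,200:280],None,fx=8,fy=8,interpolation=cv2.INTER_CUBIC);a=cv2.convertScaleAbs(a,alpha=1.3);cv2.imwrite("pics/cw1.png",a)
```

```text
(no output)
```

View pics/cw1.png

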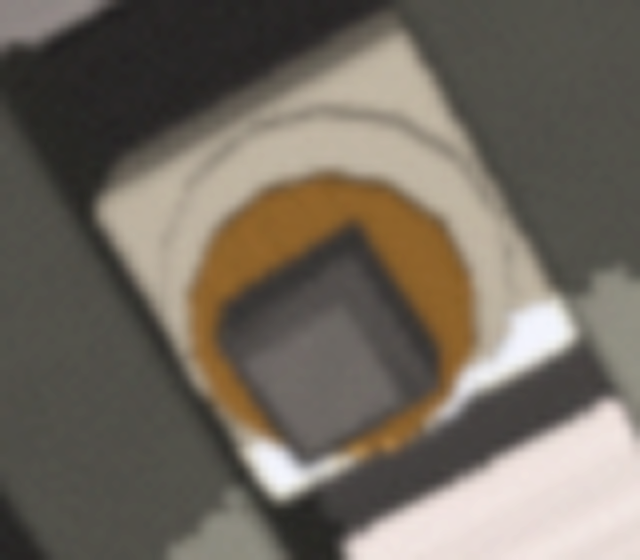

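```bash
cat >> h.py <<'E'
def sq(x,y,th,z,w):
    c=np.array([[1,1],[1,-1],[-1,-1],[-1,1]])*w/2
    R=np.array([[np.cos(th),-np.sin(th)],[np.sin(th),np.cos(th)]])
    return np.c_[c@R.T+[x,y],np.full(4,z)]
def overlay(im,name,polys,box,f,ps,out,al=1.3):
    x0,x1,y0,y1=box
    a=cv2.convertScaleAbs(cv2.resize(im[y0:y1,x0:x1],None,fx=f,fy=f,interpolation=cv2.INTER_CUBIC),alpha=al)
    for P in polys:
        q=((proj(name,P,ps)-[x0,y0]+.5)*f-.5)
        cv2.polylines(a,[np.round(q).astype(int)],True,(0,0,255),1)
    cv2.imwrite(out,a)
E
python3 - <<'E'
from h import *
im=cv2.imread("pics/w1.png");ps=pose();print(ps)
pts=[(245,353),(347,303),(400,400),(305,455)]
W=np.array([ray("wrist",((u+.5)/8-.5+200,(v+.5)/8-.5+150),83,ps) for u,v in pts]);print(W,W.mean(0))
for i in range(4):
    d=W[(i+1)%4]-W[i];print(np.hypot(*d[:2]),np.degrees(np.arctan2(d[1],d[0]))%90)
x,y=W.mean(0)[:2];th=np.radians(np.mean([np.degrees(np.arctan2(*(W[(i+1)%4]-W[i])[1::-1]))%90 for i in range(4)]));print(th)
overlay(im,"wrist",[sq(x,y,th,83,11),sq(x,y,th,78,16),sq(x,y,th,63,16)],(200,280,150,220),8,ps,"pics/ov1.png")
E
```

```text
(array([[ 0.95546465, -0.29509755, -0.00217498],
       [-0.29510199, -0.95546341, -0.00211765],
       [-0.0014532 ,  0.00266518, -0.99999539]]), array([557.40349103, 168.06902408, 174.12929052]))
[[566.96147883 182.88818177  83.        ]
 [568.77112054 172.22981078  83.        ]
 [558.20824471 170.33691072  83.        ]
 [555.64030786 180.62686575  83.        ]] [562.39528799 176.52044225  83.        ]
10.810905378763412 9.636125535087288
10.731142362231434 10.159741360074065
10.605539788822137 14.012386290485281
11.544802392046284 11.29573107564309
0.19680325778180202
```

View pics/ov1.png

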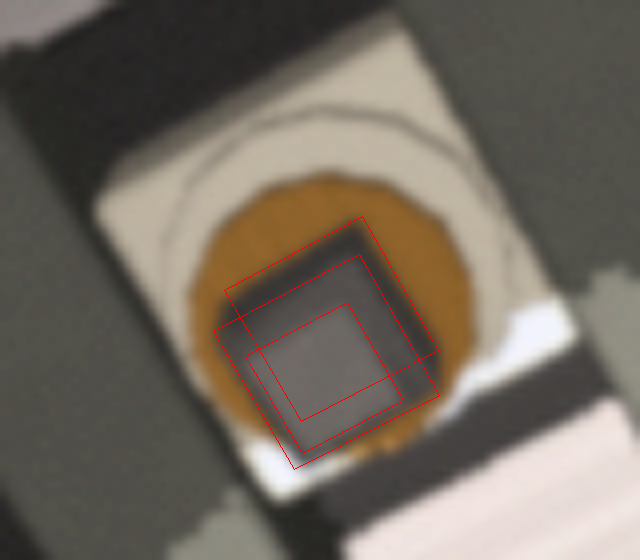

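Run:
```python
from h import *
im=cv2.imread("pics/w1.png")
a=im[172:212,222:262].astype(float)
a=np.clip((a-20)*2.2,0,255).astype('uint8')
a=cv2.resize(a,None,fx=15,fy=15,interpolation=cv2.INTER_CUBIC);cv2.imwrite("pics/cw2.png",a)
```

```text
(no output)
```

View pics/cw2.png

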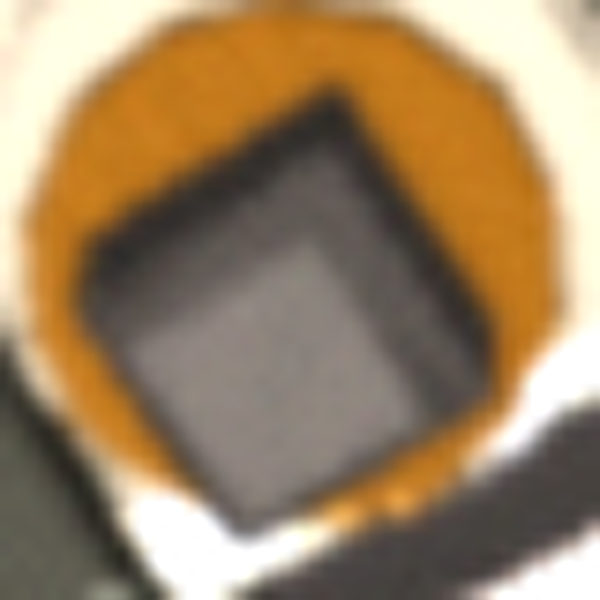

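```bash
cat > fit1.py <<'E'
from h import *
from scipy.optimize import least_squares
from itertools import product
def fit(obs,ps,x0,name="wrist",free=3):
    # obs: (z,w,u,v) match nearest corner at current estimate
    def res(p):
        r=[]
        for z,w,u,v in obs:
            q=proj(name,sq(p[0],p[1],p[2],z,w),ps)-[u,v]
            r.append(q[np.argmin((q**2).sum(1))])
        return np.concatenate(r)
    best=min((least_squares(res,[x0[0],x0[1],t],loss="soft_l1") for t in np.radians(np.arange(0,90,10))),key=lambda s:s.cost)
    return best.x,res(best.x).reshape(-1,2)
E
python3 - <<'E'
from fit1 import *
im=cv2.imread("pics/w1.png");ps=pose();print(ps[1])
f=lambda u,v:((u+.5)/15-.5+222,(v+.5)/15-.5+172)
o=[(83,11,305,245),(83,11,425,415),(83,11,250,525),(83,11,135,345),(63,16,337,90),(63,16,88,240),(63,16,490,315),(78,16,492,390),(78,16,243,535),(78,16,78,290),(78,16,325,150)]
o=[(z,w,*f(u,v)) for z,w,u,v in o]
x,r=fit(o,ps,(562,176));print(x,np.degrees(x[2])%90,r.round(1))
print((ps[0].T@(np.array([x[0],x[1],83])-ps[1])))
overlay(im,"wrist",[sq(*x,83,11),sq(*x,78,16),sq(*x,63,16)],(222,262,172,212),15,ps,"pics/ov2.png",1.6)
E
```

```text
[557.40349103 168.06902408 174.12929052]Traceback (most recent call last):
  File "<stdin>", line 6, in <module>
  File "fit1.py", line 12, in fit
    best=min((least_squares(res,[x0[0],x0[1],t],loss="soft_l1") for t in np.radians(np.arange(0,90,10))),key=lambda s:s.cost)
  File "fit1.py", line 12, in <genexpr>
    best=min((least_squares(res,[x0[0],x0[1],t],loss="soft_l1") for t in np.radians(np.arange(0,90,10))),key=lambda s:s.cost)
              ~~~~~~~~~~~~~^^^^^^^^^^^^^^^^^^^^^^^^^^^^^^^^^^^^
    return func(*args, **kwargs)
    result = trf(vector_fun.fun, vector_fun.jac, x0, f0, J0, lb, ub, ftol, xtol,
                 gtol, max_nfev, x_scale, loss_function, tr_solver,
                 tr_options.copy(), verbose, callback=callback_wrapped)
    return trf_no_bounds(
        fun, jac, x0, f0, J0, ftol, xtol, gtol, max_nfev, x_scale,
        loss_function, tr_solver, tr_options, verbose, callback=callback)
    J = jac(x)
    self._update_jac()
    ~~~~~~~~~~~~~~~~^^
    self.J = self.jac_wrapped(xp_copy(self.x), f0=self.f)
             ~~~~~~~~~~~~~~~~^^^^^^^^^^^^^^^^^^^^^^^^^^^^
[... 453 characters left out ...]
f)
                             ^^^
    df = [f_eval - f0 for f_eval in f_evals]
                                    ^^^^^^^
    f = np.atleast_1d(self.fun(x, *self.args, **self.kwargs))
                      ~~~~~~~~^^^^^^^^^^^^^^^^^^^^^^^^^^^^^^
    return np.atleast_1d(self.fun(x))
                         ~~~~~~~~^^^
    return self.f(x, *self.args, **self.kwargs)
           ~~~~~~^^^^^^^^^^^^^^^^^^^^^^^^^^^^^^
  File "fit1.py", line 9, in res
    q=proj(name,sq(p[0],p[1],p[2],z,w),ps)-[u,v]
      ~~~~^^^^^^^^^^^^^^^^^^^^^^^^^^^^^^^^
  File "h.py", line 16, in proj
    p=camera_params(name);K=p["mtx"];P=np.atleast_2d(P).astype(float)
ValueError: time passes only in moves, steps and waits
```

```bash
sed -i 's/^from bench import \*/from bench import *\nfrom bench import camera_params as _cp\nimport functools\ncamera_params=functools.lru_cache(None)(_cp)/' h.py
cat > t.py <<'E'
from fit1 import *
im=cv2.imread("pics/w1.png");ps=pose();print(ps[1])
f=lambda u,v:((u+.5)/15-.5+222,(v+.5)/15-.5+172)
o=[(83,11,305,245),(83,11,425,415),(83,11,250,525),(83,11,135,345),(63,16,337,90),(63,16,88,240),(63,16,490,315),(78,16,492,390),(78,16,243,535),(78,16,78,290),(78,16,325,150)]
o=[(z,w,*f(u,v)) for z,w,u,v in o]
x,r=fit(o,ps,(562,176));print(x,np.degrees(x[2])%90,r.round(1).tolist())
print((ps[0].T@(np.array([x[0],x[1],83])-ps[1])))
overlay(im,"wrist",[sq(*x,83,11),sq(*x,78,16),sq(*x,63,16)],(222,262,172,212),15,ps,"pics/ov2.png",1.6)
E
python3 t.py
```

```text
[557.40349103 168.06902408 174.12929052]
[562.2846428  176.52473089   3.40904646] 15.32397450516973 [[0.4, -0.6], [0.3, -0.1], [-0.2, -0.1], [-0.5, 0.3], [-0.1, -1.0], [0.0, -0.7], [0.4, 0.0], [0.4, 0.5], [-0.3, 1.4], [-0.8, 1.1], [0.2, -0.4]]
[ 2.30090091 -9.76241076 91.10034798]
```

View pics/ov2.png

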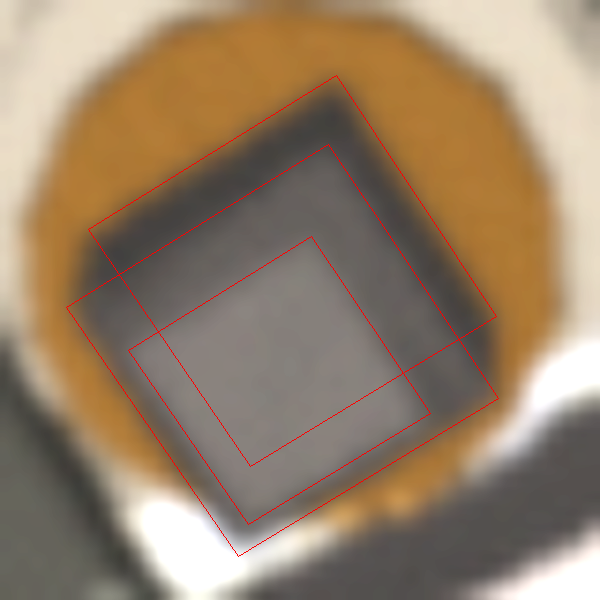

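Run:
```python
from fit1 import *
f=lambda u,v:((u+.5)/4.6-.5+275,(v+.5)/4.6-.5+150)
o=[(69,30,*f(*p)) for p in [(160,366),(213,349),(232,402),(178,421)]]
x,r=fit(o,None,(443,-116),"top");print(x,np.degrees(x[2])%90,r.round(1).tolist())
g=[ray("top",f(*p),69)[:2].round() for p in [(352,327),(411,327),(411,384),(352,384)]];print(g)
print(ray("top",f(262*4.6/7,1),83), ray("top",((262.5)/7-.5+155,247.5/7-.5+150),83))
```

```text
[ 4.44695750e+02 -1.15603793e+02  3.02279658e-01] 17.31934862774855 [[-0.5, -0.1], [0.2, -0.5], [0.4, 0.3], [-0.1, 0.3]]
[array([ 472., -196.]), array([ 472., -226.]), array([ 443., -224.]), array([ 444., -194.])]
[ 639.24787554 -108.49334582   83.        ] [560.85526211 173.21499445  83.        ]
```

Request:
send_rows(
  translation=[
    [-0.003,0.035,0],
    [-0.006,0.08,0],
    [-0.01,0.125,0.004],
    [-0.014,0.17,0.008],
    [-0.017,0.215,0.01],
    [-0.021,0.26,0.012],
    [-0.024,0.3015,0.014],
    [-0.024,0.3015,0.014],
    [-0.024,0.3015,0.014],
  ],
  yaw=[-5,-10,-15,-20,-25,-30,-34.5,-34.5,-34.5],
  fingers=[0,0,0,0,0,0,0,0,0],
)

```text
clock: 2.5
position: [445.3, -112.5, 161.6]
ee_rot: [0.989, 0.151, -0.001, 0.001]
contact_force: [-0.4, -0.1, 0.6]
gripper_width: 85.4
```

Run:
```python
from h import *
s=read_state();print(s["clock"],s["joints"],s["position"],s["ee_rot"],s["wrist_torque"],s["contact_force"])
im=get_image("wrist");cv2.imwrite("pics/w2.png",im)
a=im[130:270,170:330];cv2.imwrite("pics/cw3.png",cv2.resize(a,None,fx=4,fy=4,interpolation=cv2.INTER_CUBIC))
s=read_state();print(s["position"],s["wrist_torque"],s["contact_force"])
```

```text
2.5 [ 0.10913564  0.17241889 -0.48622458  0.00239133 -0.91315334  1.76281374] [ 445.32908558 -112.52758058  161.56648475] [ 9.88574224e-01  1.50731083e-01 -5.38998845e-04  9.24387946e-04] [ 0.04002174 -0.01409682  0.02582554] [-0.37079395 -0.08216567  0.62409606]
[ 445.83995388 -111.97977758  161.54682794] [-0.0162784  -0.0519007  -0.01979693] [-0.00408631  0.52543078  0.73076294]
```

View pics/w2.png

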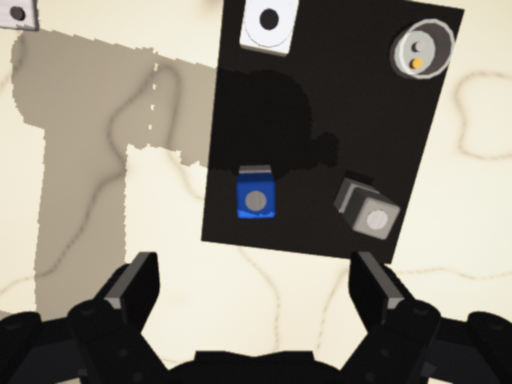

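View pics/cw3.png

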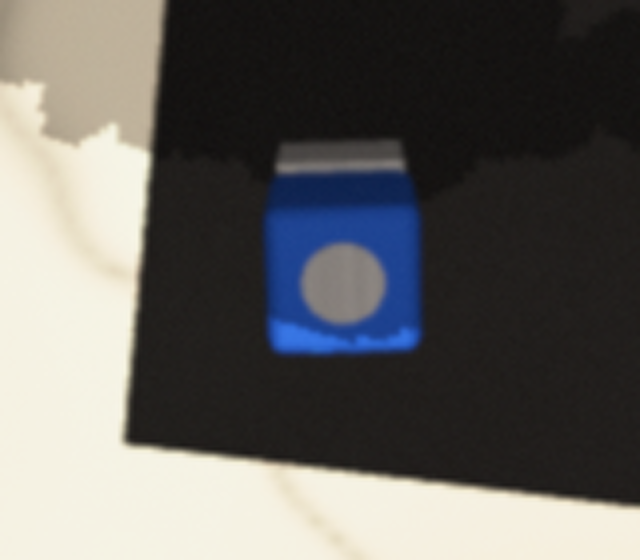

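Run:
```python
from fit1 import *
ps=pose()
f=lambda u,v:((u+.5)/4-.5+170,(v+.5)/4-.5+130)
o=[(69,30,*f(*p)) for p in [(266,210),(418,207),(420,348),(271,352)]]
x,r=fit(o,ps,(443,-116));print(x,np.degrees(x[2])%90,r.round(1).tolist())
print("tool frame",ps[0].T@(np.array([x[0],x[1],69])-ps[1]))
c=ray("wrist",f(343,284),69,ps);print(c,ps[0].T@(c-ps[1]))
print(np.degrees(np.arctan2(ps[0][1,0],ps[0][0,0])))
```

```text
[ 445.59866925 -114.22510851  -13.80801805] 18.858842083337095 [[-1.1, -0.8], [1.0, -1.1], [0.7, 1.2], [-0.7, 1.1]]
tool frame [-0.78728152  1.91324823 92.55125477]
[ 444.9861722  -114.27158444   69.        ] [-1.38563434  1.77437307 92.55176012]
17.405908597702087
```

Request:
send_rows(
  translation=[
    [-0.001,0.0018,0.02],
    [-0.001,0.0018,0.05],
    [-0.001,0.0018,0.08],
    [-0.001,0.0018,0.1],
    [-0.001,0.0018,0.115],
    [-0.001,0.0018,0.125],
    [-0.001,0.0018,0.1285],
    [-0.001,0.0018,0.1285],
    [-0.001,0.0018,0.1285],
  ],
  yaw=[-1.5,-1.5,-1.5,-1.5,-1.5,-1.5,-1.5,-1.5,-1.5],
  fingers=[0,0,0,0,0,0,0,0,0],
)

```text
clock: 3.45
position: [446.1, -113.9, 33.7]
ee_rot: [0.986, 0.165, 0.0, 0.001]
contact_force: [0.0, 0.1, -0.2]
gripper_width: 85.4
```

Run:
```python
from h import *
s=read_state();print(s["clock"],s["position"],s["contact_force"])
im=get_image("wrist");cv2.imwrite("pics/w3.png",im)
```

```text
3.45 [ 446.12563649 -113.89381208   33.72775073] [ 0.01291954  0.11131336 -0.21862693]
```

View pics/w3.png

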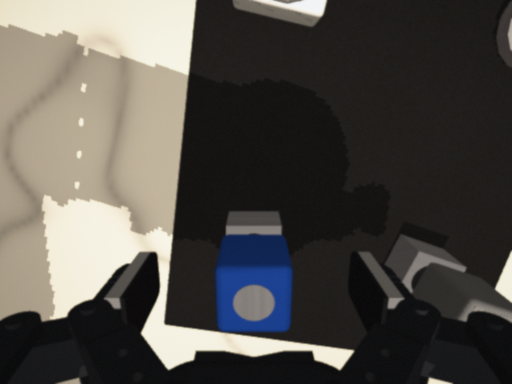

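The head at (254,302) sits midway between the fingers. Closing.

Request:
send_rows(
  translation=[
    [0,0,0],
    [0,0,0],
    [0,0,0],
    [0,0,0],
    [0,0,0],
    [0,0,0],
    [0,0,0],
    [0,0,0],
    [0,0,0],
    [0,0,0],
  ],
  yaw=[0,0,0,0,0,0,0,0,0,0],
  fingers=[255,255,255,255,255,255,255,255,255,255],
)

```text
clock: 4.5
position: [446.4, -114.1, 34.1]
ee_rot: [0.986, 0.165, 0.001, 0.001]
contact_force: [-1.2, 0.0, 4.5]
gripper_width: 29.6
```

Run:
```python
from h import *
s=read_state();print(s["clock"],s["position"],s["contact_force"],s["gripper_width"])
im=get_image("wrist");cv2.imwrite("pics/w4.png",im)
```

```text
4.5 [ 446.35337292 -114.06669421   34.1414546 ] [-1.1503219   0.02021305  4.47127896] 29.646785430789457
```

View pics/w4.png

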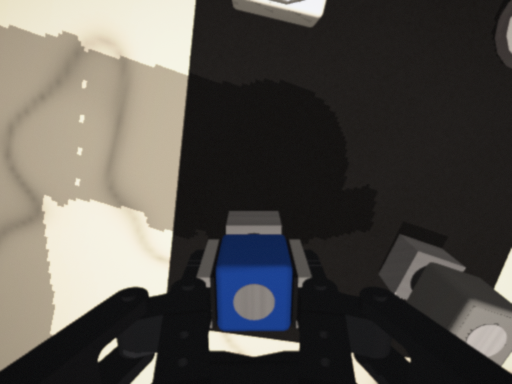

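Request:
send_rows(
  translation=[
    [0,0,-0.01],
    [0,0,-0.03],
    [0,0,-0.06],
    [0,0,-0.1],
    [0,0,-0.14],
    [0,0,-0.16],
    [0,0,-0.16],
    [0,0,-0.16],
  ],
  yaw=[0,0,0,0,0,0,0,0],
  fingers=[255,255,255,255,255,255,255,255],
)

```text
clock: 5.35
position: [445.0, -113.5, 193.3]
ee_rot: [0.986, 0.164, -0.0, 0.001]
contact_force: [-0.9, -0.3, -2.6]
gripper_width: 29.3
```

Run:
```python
from h import *
s=read_state();print(s["clock"],s["joints"],s["position"],s["contact_force"],s["wrist_torque"],s["gripper_width"])
im=get_image("wrist");cv2.imwrite("pics/w5.png",im[200:384,150:360].repeat(3,0).repeat(3,1))
s=read_state();print(s["position"],s["ee_rot"])
```

```text
5.35 [ 1.06339044e-01  1.35633425e-01 -4.39735405e-01  1.22466466e-03
 -9.95381397e-01  1.79370125e+00] [ 444.95389998 -113.52014248  193.25618558] [-0.93918172 -0.26599232 -2.583763  ] [0.00241579 0.08392486 0.06121847] 29.34834214005641
[ 444.53694371 -113.60552146  192.48369825] [ 9.86417103e-01  1.64255803e-01 -1.02807452e-03  5.23136059e-04]
```

View pics/w5.png

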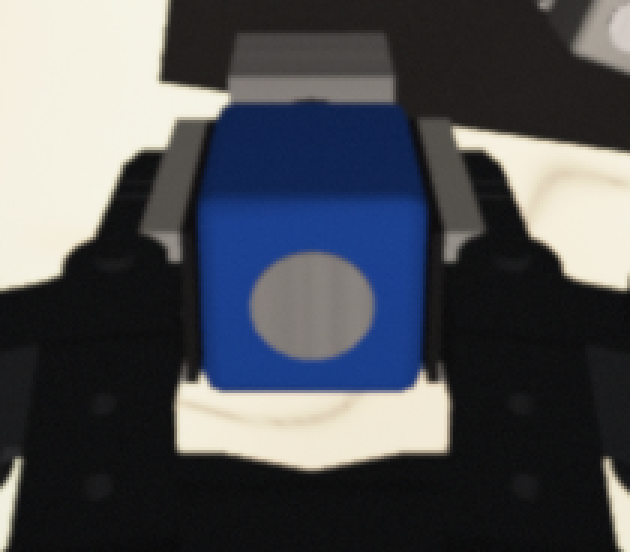

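Run:
```python
from fit1 import *
I=(np.eye(3),np.zeros(3))
f=lambda u,v:((u+.5)/3-.5+150,(v+.5)/3-.5+200)
for zt in(-36,-35,-34):
  for p,z in [((199,200),zt),((427,200),zt),((420,390),zt),((206,390),zt),((313,306),zt),((240,33),zt+66),((388,33),zt+66)]:
    print(zt,ray("wrist",f(*p),z,I).round(2))
```

```text
-36 [ 14.42 -13.46 -36.  ]
-36 [ 14.41  14.53 -36.  ]
-36 [-13.48  14.57 -36.  ]
-36 [-13.47 -13.49 -36.  ]
-36 [ -0.69   0.54 -36.  ]
-36 [ 12.7  -13.12  30.  ]
-36 [12.7  14.76 30.  ]
-35 [ 13.86 -13.59 -35.  ]
-35 [ 13.85  14.66 -35.  ]
-35 [-14.3   14.71 -35.  ]
-35 [-14.29 -13.62 -35.  ]
-35 [ -1.39   0.54 -35.  ]
-35 [ 12.35 -13.2   31.  ]
-35 [12.34 14.84 31.  ]
-34 [ 13.3  -13.72 -34.  ]
-34 [ 13.29  14.8  -34.  ]
-34 [-15.12  14.84 -34.  ]
-34 [-15.11 -13.75 -34.  ]
-34 [ -2.09   0.54 -34.  ]
-34 [ 11.99 -13.28  32.  ]
-34 [11.99 14.93 32.  ]
```

Request:
send_rows(
  translation=[
    [0.015,-0.018,0],
    [0.04,-0.045,0],
    [0.065,-0.075,0],
    [0.09,-0.104,0],
    [0.115,-0.132,0],
    [0.14,-0.161,0],
    [0.165,-0.19,0.004],
    [0.185,-0.213,0.009],
    [0.2,-0.23,0.013],
    [0.205,-0.236,0.013],
    [0.205,-0.236,0.013],
    [0.205,-0.236,0.013],
  ],
  yaw=[-6,-14,-22,-30,-38,-46,-54,-62,-70,-78,-86.4,-86.4],
  fingers=[255,255,255,255,255,255,255,255,255,255,255,255],
)

```text
clock: 6.6
position: [560.8, 175.9, 175.8]
ee_rot: [0.607, 0.795, -0.004, -0.002]
contact_force: [0.7, -0.7, -2.0]
gripper_width: 29.2
```

Run:
```python
from h import *
s=read_state();print(s["clock"],s["joints"],s["position"],s["ee_rot"],s["contact_force"],s["wrist_torque"])
im=get_image("wrist");cv2.imwrite("pics/w6.png",im)
a=im[180:230,220:280].astype(float);a=np.clip((a-15)*1.8,0,255).astype('uint8')
cv2.imwrite("pics/cw6.png",cv2.resize(a,None,fx=12,fy=12,interpolation=cv2.INTER_CUBIC))
s=read_state();print(s["position"],s["ee_rot"])
```

```text
6.6 [ 5.79107770e-01  3.70225952e-01 -1.60937050e-01 -5.44638524e-04
 -1.04767485e+00  2.82998437e+00] [560.79228909 175.93548079 175.8030917 ] [ 0.60660186  0.79499557 -0.00371203 -0.0015629 ] [ 0.72949475 -0.69317968 -2.00889523] [ 0.00061668 -0.03511846 -0.01947843]
[560.92637035 175.70521706 176.36423007] [ 0.60779293  0.79408749 -0.00331538 -0.00134933]
```

View pics/w6.png

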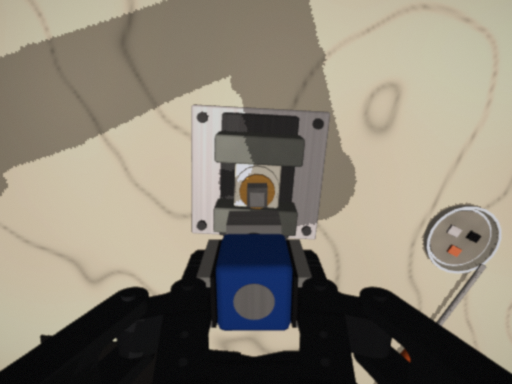

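View pics/cw6.png

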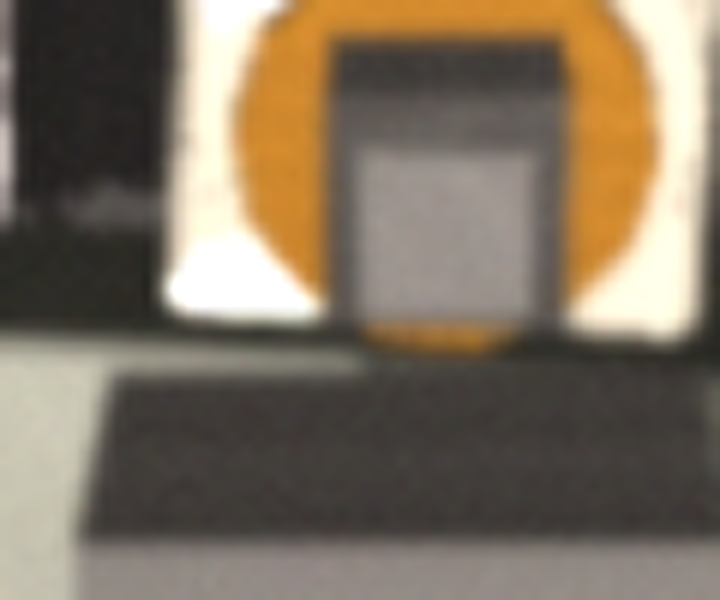

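Run:
```python
from fit1 import *
I=(np.eye(3),np.zeros(3))
f=lambda u,v:((u+.5)/12-.5+220,(v+.5)/12-.5+180)
for z0 in (92,93,94):
  o=[(z0,11,*f(*p)) for p in [(360,150),(538,150),(540,325),(355,325)]]+[(z0+20,16,*f(*p)) for p in [(332,38),(563,38)]]
  x,r=fit(o,I,(0,0));print(z0,x[:2],(np.degrees(x[2])+45)%90-45,r.round(1).tolist())
```

```text
92 [-0.60786179  2.34214312] 0.20854355586514117 [[0.2, 0.4], [-0.1, 0.5], [-0.5, -0.3], [0.6, -0.4], [-0.3, -0.1], [0.2, -0.1]]
93 [-0.90403994  2.3527432 ] 0.20704433125253274 [[0.2, 0.4], [-0.1, 0.5], [-0.5, -0.4], [0.6, -0.4], [-0.2, -0.1], [0.1, -0.0]]
94 [-1.1993422   2.36330145] 0.2055927114887055 [[0.2, 0.4], [-0.2, 0.5], [-0.5, -0.4], [0.6, -0.5], [-0.2, -0.0], [0.1, 0.0]]
```

Request:
send_rows(
  translation=[
    [0,0.0017,0.01],
    [0,0.0017,0.025],
    [0,0.0017,0.04],
    [0,0.0017,0.05],
    [0,0.0017,0.054],
    [0,0.0017,0.054],
    [0,0.0017,0.054],
  ],
  yaw=[0,0,0,0,0,0,0],
  fingers=[255,255,255,255,255,255,255],
)

```text
clock: 7.35
position: [562.7, 176.1, 122.8]
ee_rot: [0.608, 0.794, -0.003, -0.001]
contact_force: [0.3, -0.6, -2.1]
gripper_width: 29.1
```

Run:
```python
from h import *
s=read_state();print(s["clock"],s["position"],s["ee_rot"],s["contact_force"],s["wrist_torque"])
for n in("scene","top","wrist"):cv2.imwrite(f"pics/{n}7.png",get_image(n))
im=cv2.imread("pics/scene7.png");cv2.imwrite("pics/cs7.png",cv2.resize(im[110:230,250:360],None,fx=5,fy=5,interpolation=cv2.INTER_CUBIC))
s=read_state();print(s["clock"],s["position"],s["ee_rot"],s["contact_force"],s["wrist_torque"])
```

```text
7.35 [562.69887457 176.0671213  122.82240014] [ 0.60791823  0.79399379 -0.00286531 -0.00104188] [ 0.26575909 -0.57856613 -2.05682517] [ 0.02016817 -0.05269315 -0.0615909 ]
7.5 [562.68781842 176.18655049 123.16754013] [ 0.60783381  0.79405958 -0.00253617 -0.00100781] [ 0.07806124 -0.29307683 -2.97440158] [0.02876682 0.05192258 0.04147601]
```

View pics/cs7.png

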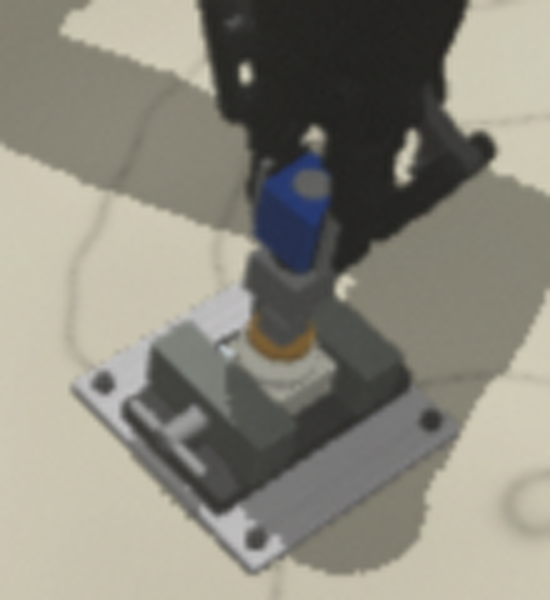

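View pics/wrist7.png

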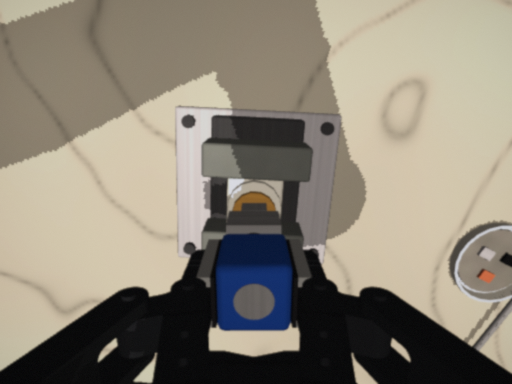

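Request:
send_rows(
  translation=[
    [0,0,0.004],
    [0,0,0.008],
    [0,0,0.01],
    [0,0,0.012],
    [0,0,0.012],
  ],
  yaw=[0,0,0,0,0],
  fingers=[255,255,255,255,255],
)

```text
clock: 8.0
position: [562.5, 176.1, 110.7]
ee_rot: [0.608, 0.794, -0.003, -0.001]
contact_force: [0.7, 0.4, -2.2]
gripper_width: 29.4
```

Request:
send_rows(
  translation=[
    [0,0,0.001],
    [0,0,0.002],
    [0,0,0.003],
    [0,0,0.003],
  ],
  yaw=[0,0,0,0],
  fingers=[255,255,255,255],
)

```text
clock: 8.4
position: [562.6, 176.5, 107.7]
ee_rot: [0.608, 0.794, -0.002, -0.001]
contact_force: [0.3, 1.8, -1.4]
gripper_width: 29.1
```

Request:
send_rows(
  translation=[
    [0,0,0.001],
    [0,0,0.002],
    [0,0,0.003],
    [0,0,0.004],
    [0,0,0.005],
    [0,0,0.005],
  ],
  yaw=[0,0,0,0,0,0],
  fingers=[255,255,255,255,255,255],
)

```text
clock: 9.0
position: [562.6, 176.6, 102.6]
ee_rot: [0.608, 0.794, -0.002, -0.001]
contact_force: [-0.8, 1.9, -1.7]
gripper_width: 29.4
```

Run:
```python
from h import *
s=read_state();print(s["clock"],s["position"],s["ee_rot"],s["contact_force"],s["wrist_torque"])
```

```text
9.0 [562.61040203 176.58267253 102.56589351] [ 0.60782013  0.79407033 -0.00236782 -0.00117654] [-0.83743619  1.94888479 -1.68879187] [0.60268762 0.07757834 0.00951245]
```

Request:
send_rows(
  translation=[
    [0,0,0.001],
    [0,0,0.002],
    [0,0,0.003],
    [0,0,0.0035],
    [0,0,0.0035],
  ],
  yaw=[0,0,0,0,0],
  fingers=[255,255,255,255,255],
)

```text
clock: 9.5
position: [562.6, 176.6, 99.0]
ee_rot: [0.608, 0.794, -0.002, -0.001]
contact_force: [-1.0, 1.7, -2.4]
gripper_width: 29.3
```

Request:
send_rows(
  translation=[
    [0,0,0.0005],
    [0,0,0.001],
    [0,0,0.001],
  ],
  yaw=[0,0,0],
  fingers=[255,255,255],
)

```text
clock: 9.8
position: [562.6, 176.6, 98.2]
ee_rot: [0.608, 0.794, -0.002, -0.001]
contact_force: [-0.7, 1.3, 0.6]
gripper_width: 29.6
```

Run:
```python
from h import *
s=read_state();print(s["clock"],s["position"],s["ee_rot"],s["contact_force"],s["wrist_torque"])
```

```text
9.8 [562.64261149 176.62912246  98.19570493] [ 0.60778841  0.79409494 -0.00228373 -0.0011213 ] [-0.65806179  1.29406953  0.5873928 ] [ 0.58987666  0.18231623 -0.01211637]
```

Request:
send_rows(
  translation=[
    [0,0,0],
    [0,0.0001,0],
    [0,0.0002,0.0002],
    [0,0.0002,0.0004],
    [-0.0001,0.0003,0.0006],
    [-0.0001,0.0003,0.0006],
  ],
  yaw=[6,12,18,24,30,30],
  fingers=[255,255,255,255,255,255],
)

```text
clock: 10.4
position: [563.3, 176.9, 97.7]
ee_rot: [0.792, 0.61, -0.002, -0.0]
contact_force: [-0.5, 3.3, -1.5]
gripper_width: 29.3
```

```bash
cat > st.py <<'E'
from h import *
from scipy.spatial.transform import Rotation as Ro
s=read_state();R=Ro.from_quat(s["ee_rot"]).as_matrix()
print(s["clock"],"j",s["joints"].round(3),"p",s["position"].round(2),"phi",np.degrees(np.arctan2(R[1,0],R[0,0])).round(2),"tilt",R[:2,2].round(4),"F",s["contact_force"].round(1),"T",s["wrist_torque"].round(2),"g",round(s["gripper_width"],1),"F_tool",(R.T@s["contact_force"]).round(1))
E
python3 st.py
```

```text
10.4 j [ 5.780e-01  4.540e-01 -2.490e-01 -1.000e-03 -8.720e-01  2.305e+00] p [563.26 176.93  97.71] phi 75.16 tilt [-0.0037 -0.0017] F [-0.5  3.3 -1.5] T [ 0.87 -0.    0.04] g 29.3 F_tool [ 3.  -1.3  1.5]
```

Request:
send_rows(
  translation=[
    [0.0003,0,0.0001],
    [0.0003,0.0001,0.0003],
    [0.0003,0.0002,0.0004],
    [0.0003,0.0002,0.0005],
    [0.0003,0.0002,0.0007],
  ],
  yaw=[6,12,18,24,30],
  fingers=[255,255,255,255,255],
)

```text
clock: 10.9
position: [563.8, 176.8, 97.0]
ee_rot: [0.924, 0.383, -0.002, 0.0]
contact_force: [0.5, 0.5, -1.2]
gripper_width: 29.2
```

```bash
python3 st.py
```

```text
10.9 j [ 0.578  0.456 -0.249  0.    -0.87   1.78 ] p [563.81 176.84  97.04] phi 45.1 tilt [-0.0033 -0.0023] F [ 0.5  0.5 -1.2] T [ 0.2  -0.2   0.16] g 29.2 F_tool [ 0.7 -0.   1.2]
```

Request:
send_rows(
  translation=[
    [0,0,0.0001],
    [0,0.0001,0.0003],
    [0,0.0001,0.0004],
    [0,0.0002,0.0005],
    [-0.0001,0.0002,0.0007],
    [-0.0001,0.0003,0.0008],
    [-0.0001,0.0003,0.0009],
    [-0.0002,0.0003,0.0011],
    [-0.0002,0.0003,0.0012],
    [-0.0002,0.0003,0.0013],
  ],
  yaw=[6,12,18,24,30,36,42,48,54,60],
  fingers=[255,255,255,255,255,255,255,255,255,255],
)

```text
clock: 11.9
position: [564.0, 175.6, 95.7]
ee_rot: [0.991, -0.13, -0.001, 0.002]
contact_force: [0.7, -0.5, -0.5]
gripper_width: 29.8
```

```bash
python3 st.py
```

```text
11.9 j [ 0.576  0.457 -0.251  0.002 -0.868  0.732] p [564.   175.61  95.72] phi -14.98 tilt [-0.0035 -0.0037] F [ 0.7 -0.5 -0.5] T [-0.19 -0.32  0.08] g 29.8 F_tool [0.8 0.3 0.5]
```

Request:
send_rows(
  translation=[
    [0,0,0.0001],
    [0,0.0001,0.0003],
    [0,0.0001,0.0004],
    [0,0.0002,0.0005],
    [-0.0001,0.0002,0.0007],
    [-0.0001,0.0003,0.0008],
    [-0.0001,0.0003,0.0009],
    [-0.0002,0.0003,0.0011],
    [-0.0002,0.0003,0.0012],
    [-0.0002,0.0003,0.0013],
    [-0.0002,0.0003,0.0014],
    [-0.0002,0.0003,0.0014],
  ],
  yaw=[6,12,18,24,30,36,42,48,54,60,64.5,64.5],
  fingers=[255,255,255,255,255,255,255,255,255,255,255,255],
)

```text
clock: 13.1
position: [563.1, 174.5, 94.2]
ee_rot: [0.77, -0.639, -0.0, 0.004]
contact_force: [-1.5, -0.4, -0.1]
gripper_width: 29.5
```

```bash
python3 st.py; python3 -c "
from h import *
im=get_image('wrist');cv2.imwrite('pics/w8.png',im)"; python3 st.py
```

```text
13.1 j [ 0.576  0.458 -0.254  0.002 -0.866 -0.392] p [563.07 174.51  94.19] phi -79.37 tilt [-0.0052 -0.0052] F [-1.5 -0.4 -0.1] T [-0.05  0.44  0.  ] g 29.5 F_tool [0.1 1.6 0.1]
13.15 j [ 0.576  0.458 -0.254  0.002 -0.866 -0.391] p [563.09 174.57  94.2 ] phi -79.31 tilt [-0.0052 -0.0051] F [-1.1 -0.1  0.7] T [-0.02  0.45  0.06] g 29.3 F_tool [-0.1  1.1 -0.7]
```

View pics/w8.png

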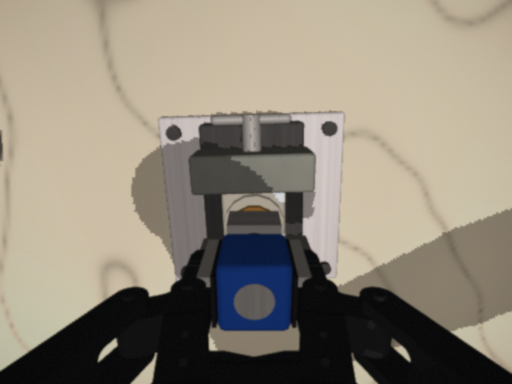

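Request:
send_rows(
  translation=[
    [0,-0.0001,0],
    [0,-0.0001,-0.0002],
    [0,-0.0001,-0.0003],
    [0,-0.0002,-0.0005],
    [-0.0001,-0.0002,-0.0007],
    [-0.0001,-0.0003,-0.0009],
    [-0.0001,-0.0003,-0.001],
  ],
  yaw=[-6,-14,-21,-28,-35,-42,-49.5],
  fingers=[255,255,255,255,255,255,255],
)

```text
clock: 13.85
position: [563.9, 174.9, 95.1]
ee_rot: [0.967, -0.254, -0.001, 0.003]
contact_force: [0.6, 0.4, -1.1]
gripper_width: 29.1
```

```bash
python3 st.py
```

```text
13.85 j [ 0.576  0.458 -0.252  0.002 -0.867  0.481] p [563.92 174.88  95.12] phi -29.39 tilt [-0.004  -0.0044] F [ 0.6  0.4 -1.1] T [ 0.46 -0.19 -0.14] g 29.1 F_tool [ 0.3 -0.6  1.1]
```

Request:
send_rows(
  translation=[
    [0,-0.0001,-0.0001],
    [0,-0.0001,-0.0003],
    [0,-0.0001,-0.0005],
    [0,-0.0002,-0.0006],
    [-0.0001,-0.0002,-0.0008],
    [-0.0001,-0.0003,-0.0009],
    [-0.0001,-0.0003,-0.0011],
    [-0.0001,-0.0003,-0.0011],
  ],
  yaw=[-7,-14,-21,-28,-35,-42,-49.3,-49.3],
  fingers=[255,255,255,255,255,255,255,255],
)

```text
clock: 14.65
position: [564.3, 175.8, 96.2]
ee_rot: [0.985, 0.174, -0.002, 0.001]
contact_force: [-1.4, 2.4, -1.9]
gripper_width: 29.4
```

```bash
python3 st.py
```

```text
14.65 j [ 5.760e-01  4.570e-01 -2.490e-01  1.000e-03 -8.690e-01  1.343e+00] p [564.3  175.85  96.21] phi 20.02 tilt [-0.003  -0.0032] F [-1.4  2.4 -1.9] T [ 1.02  0.16 -0.03] g 29.4 F_tool [-0.5 -2.8  1.9]
```

Request:
send_rows(
  translation=[
    [0,0,0],
    [0,0,0],
    [0,0,0],
    [0,0,0],
    [0,0,0],
    [0,0,0],
  ],
  yaw=[0,0,0,0,0,0],
  fingers=[50,50,50,50,50,50],
)

```text
clock: 15.25
position: [564.3, 175.7, 96.2]
ee_rot: [0.985, 0.174, -0.002, 0.001]
contact_force: [-1.1, 0.5, 0.1]
gripper_width: 68.6
```

```bash
python3 st.py;  python3 -c "
from h import *
im=get_image('wrist');cv2.imwrite('pics/w9.png',im)"; python3 st.py
```

```text
15.25 j [ 5.760e-01  4.570e-01 -2.490e-01  1.000e-03 -8.690e-01  1.343e+00] p [564.32 175.74  96.25] phi 20.01 tilt [-0.003  -0.0033] F [-1.1  0.5  0.1] T [ 0.01 -0.01  0.03] g 68.6 F_tool [-0.9 -0.8 -0.1]
15.3 j [ 5.760e-01  4.570e-01 -2.490e-01  1.000e-03 -8.690e-01  1.343e+00] p [564.34 175.77  96.25] phi 20.01 tilt [-0.003  -0.0032] F [ 0.1 -0.9 -0.5] T [-0.01 -0.01  0.03] g 68.6 F_tool [-0.2  0.9  0.5]
```

View pics/w9.png

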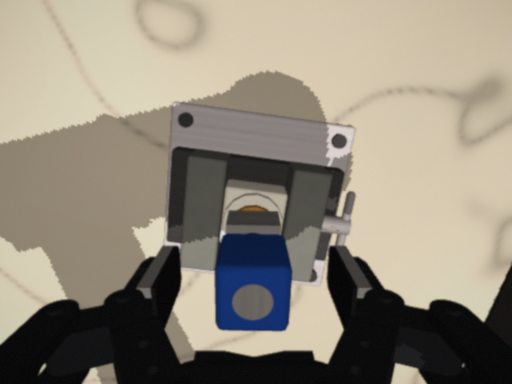

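Request:
send_rows(
  translation=[
    [-0.0003,-0.0001,0],
    [-0.0006,-0.0002,0],
    [-0.0009,-0.0003,0],
    [-0.0012,-0.0003,0],
    [-0.0012,-0.0003,0],
    [-0.0012,-0.0003,0],
    [-0.0012,-0.0003,0],
    [-0.0012,-0.0003,0],
    [-0.0012,-0.0003,0],
    [-0.0012,-0.0003,0],
    [-0.0012,-0.0003,0],
    [-0.0012,-0.0003,0],
  ],
  yaw=[-7,-15,-23,-31,-39,-47,-55,-63,-71,-79,-87,-90],
  fingers=[50,50,50,50,50,50,50,50,50,50,50,50],
)

```text
clock: 16.5
position: [563.1, 175.6, 96.3]
ee_rot: [0.572, 0.82, -0.002, -0.0]
contact_force: [-1.3, 0.2, 0.5]
gripper_width: 68.9
```

```bash
python3 st.py;  python3 -c "
from h import *
im=get_image('wrist');cv2.imwrite('pics/w10.png',im)"; python3 st.py
```

```text
16.5 j [ 5.770e-01  4.550e-01 -2.530e-01  1.000e-03 -8.670e-01  2.916e+00] p [563.07 175.6   96.26] phi 110.22 tilt [-0.003  -0.0033] F [-1.3  0.2  0.5] T [-0.08  0.01  0.03] g 68.9 F_tool [ 0.6 -1.2 -0.5]
16.55 j [ 5.770e-01  4.550e-01 -2.530e-01  1.000e-03 -8.670e-01  2.916e+00] p [563.08 175.63  96.27] phi 110.22 tilt [-0.003  -0.0033] F [ 0.6  0.4 -0.6] T [-0.02  0.02 -0.04] g 68.7 F_tool [0.2 0.7 0.6]
```

View pics/w10.png

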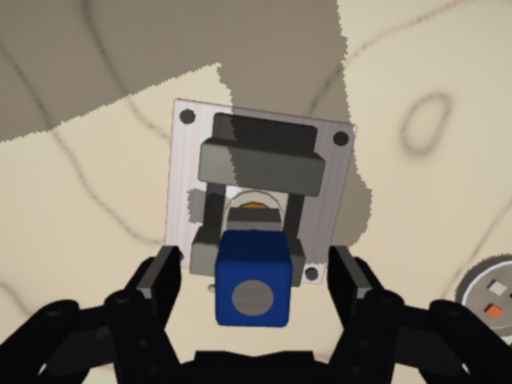

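Request:
send_rows(
  translation=[
    [0,-0.0002,0],
    [0,-0.0002,0],
    [0,-0.0002,0],
    [0,-0.0002,0],
    [0,-0.0002,0],
    [0,-0.0002,0],
    [0,-0.0002,0],
    [0,-0.0002,0],
  ],
  yaw=[0,0,0,0,0,0,0,0],
  fingers=[255,255,255,255,255,255,255,255],
)

```text
clock: 17.35
position: [562.9, 175.6, 96.4]
ee_rot: [0.572, 0.82, -0.002, -0.0]
contact_force: [-1.4, 0.5, 2.7]
gripper_width: 29.1
```

```bash
python3 st.py
```

```text
17.35 j [ 5.770e-01  4.550e-01 -2.530e-01  1.000e-03 -8.670e-01  2.916e+00] p [562.9  175.56  96.38] phi 110.22 tilt [-0.003  -0.0033] F [-1.4  0.5  2.7] T [-0.02  0.23 -0.01] g 29.1 F_tool [ 0.9 -1.2 -2.7]
```

Request:
send_rows(
  translation=[
    [0,0,0],
    [0,0,0],
    [0,0,0.0002],
    [0,0,0.0003],
    [0,0,0.0005],
    [0,0,0.0006],
    [0,0,0.0008],
    [0,0,0.001],
    [0,0,0.0012],
  ],
  yaw=[7,14,21,28,35,42,49,56,63],
  fingers=[255,255,255,255,255,255,255,255,255],
)

```text
clock: 18.25
position: [562.6, 175.7, 95.2]
ee_rot: [0.917, 0.398, -0.002, 0.001]
contact_force: [-2.6, 1.1, 2.4]
gripper_width: 29.0
```

```bash
python3 st.py
```

```text
18.25 j [ 5.780e-01  4.560e-01 -2.540e-01  1.000e-03 -8.650e-01  1.812e+00] p [562.61 175.66  95.21] phi 46.97 tilt [-0.0035 -0.0034] F [-2.6  1.1  2.4] T [0.18 0.55 0.09] g 29.0 F_tool [-1.  -2.7 -2.4]
```

Request:
send_rows(
  translation=[
    [0,-0.0001,0.0001],
    [0,-0.0001,0.0003],
    [0,-0.0001,0.0004],
    [0,-0.0001,0.0006],
    [0,-0.0001,0.0007],
    [0,-0.0001,0.0009],
    [0,-0.0001,0.0011],
    [0,-0.0001,0.0012],
    [0,-0.0001,0.0014],
  ],
  yaw=[7,14,21,28,35,42,49,56,63],
  fingers=[255,255,255,255,255,255,255,255,255],
)

```text
clock: 19.15
position: [562.4, 176.1, 93.8]
ee_rot: [0.99, -0.142, -0.001, 0.002]
contact_force: [-0.7, 0.4, 1.8]
gripper_width: 29.3
```

```bash
python3 st.py
```

```text
19.15 j [ 0.578  0.457 -0.256  0.001 -0.862  0.708] p [562.45 176.06  93.83] phi -16.29 tilt [-0.0034 -0.003 ] F [-0.7  0.4  1.8] T [0.35 0.36 0.1 ] g 29.3 F_tool [-0.8 -0.1 -1.8]
```

Request:
send_rows(
  translation=[
    [0,0,0.0001],
    [0,0,0.0003],
    [0,0,0.0004],
    [0,0,0.0006],
    [0,0,0.0007],
    [0,0,0.0009],
    [0,0,0.0011],
    [0,0,0.0012],
    [0,0,0.0014],
    [0,0,0.0014],
  ],
  yaw=[7,14,21,28,35,42,49,56,63,63],
  fingers=[255,255,255,255,255,255,255,255,255,255],
)

```text
clock: 20.15
position: [562.7, 176.3, 92.5]
ee_rot: [0.77, -0.638, -0.0, 0.002]
contact_force: [-0.5, 0.3, 1.6]
gripper_width: 29.7
```

```bash
python3 st.py
```

```text
20.15 j [ 0.578  0.459 -0.257  0.001 -0.858 -0.392] p [562.7  176.33  92.47] phi -79.27 tilt [-0.0028 -0.0025] F [-0.5  0.3  1.6] T [ 0.21  0.04 -0.01] g 29.7 F_tool [-0.4  0.4 -1.5]
```

Request:
send_rows(
  translation=[
    [0,0,0],
    [0,0,-0.0002],
    [0,0,-0.0004],
    [0,0,-0.0005],
    [0,0,-0.0007],
    [0,0,-0.0009],
    [0,0,-0.001],
  ],
  yaw=[-6,-14,-21,-28,-35,-42,-49.5],
  fingers=[255,255,255,255,255,255,255],
)

```text
clock: 20.85
position: [562.5, 176.2, 93.3]
ee_rot: [0.967, -0.253, -0.001, 0.002]
contact_force: [-1.0, 0.3, 2.1]
gripper_width: 29.4
```

```bash
python3 st.py
```

```text
20.85 j [ 0.578  0.458 -0.256  0.    -0.861  0.48 ] p [562.51 176.22  93.32] phi -29.34 tilt [-0.0033 -0.0026] F [-1.   0.3  2.1] T [-0.01  0.22 -0.13] g 29.4 F_tool [-1.   0.2 -2.1]
```

Request:
send_rows(
  translation=[
    [0,0,-0.0001],
    [0,0,-0.0003],
    [0,0,-0.0005],
    [0,0,-0.0006],
    [0,0,-0.0008],
    [0,0,-0.0009],
    [0,0,-0.0011],
    [0,0,-0.0011],
  ],
  yaw=[-7,-14,-21,-28,-35,-42,-49.3,-49.3],
  fingers=[255,255,255,255,255,255,255,255],
)

```text
clock: 21.65
position: [562.4, 176.0, 94.4]
ee_rot: [0.985, 0.174, -0.002, 0.001]
contact_force: [-0.2, -1.3, 1.6]
gripper_width: 29.4
```

```bash
python3 st.py
```

```text
21.65 j [ 5.780e-01  4.570e-01 -2.550e-01  1.000e-03 -8.640e-01  1.343e+00] p [562.38 176.02  94.39] phi 20.07 tilt [-0.0037 -0.0029] F [-0.2 -1.3  1.6] T [-0.16  0.22  0.03] g 29.4 F_tool [-0.6  1.2 -1.6]
```

Request:
send_rows(
  translation=[
    [0,0,0],
    [0,0,0],
    [0,0,0.0002],
    [0,0,0.0004],
    [0,0,0.0006],
    [0,0,0.0007],
    [0,0,0.0009],
    [0,0,0.001],
    [0,0,0.0012],
  ],
  yaw=[7,14,21,28,35,42,49,56,63],
  fingers=[255,255,255,255,255,255,255,255,255],
)

```text
clock: 22.55
position: [562.5, 176.2, 93.2]
ee_rot: [0.93, -0.369, -0.001, 0.002]
contact_force: [-1.1, -0.4, 0.8]
gripper_width: 29.2
```

```bash
python3 st.py
```

```text
22.55 j [ 0.578  0.458 -0.256  0.001 -0.861  0.237] p [562.48 176.23  93.23] phi -43.25 tilt [-0.0033 -0.0026] F [-1.1 -0.4  0.8] T [0.22 0.18 0.13] g 29.2 F_tool [-0.5  1.  -0.8]
```

Request:
send_rows(
  translation=[
    [0,0,0.0001],
    [0,0,0.0003],
    [0,0,0.0004],
    [0,0,0.0006],
    [0,0,0.0007],
    [0,0,0.0009],
    [0,0,0.0011],
    [0,0,0.0012],
    [0,0,0.0014],
  ],
  yaw=[7,14,21,28,35,42,49,56,63],
  fingers=[255,255,255,255,255,255,255,255,255],
)

```text
clock: 23.45
position: [562.8, 176.4, 91.9]
ee_rot: [-0.598, 0.802, -0.0, -0.002]
contact_force: [0.6, 0.6, 1.9]
gripper_width: 29.2
```

```bash
python3 st.py
```

```text
23.45 j [ 0.578  0.46  -0.257  0.001 -0.857 -0.868] p [562.8  176.4   91.87] phi -106.57 tilt [-0.0025 -0.0024] F [0.6 0.6 1.9] T [ 0.03 -0.04  0.13] g 29.2 F_tool [-0.8 -0.4 -1.9]
```

Request:
send_rows(
  translation=[
    [0,0,0.0001],
    [0,0,0.0003],
    [0,0,0.0004],
    [0,0,0.0006],
    [0,0,0.0007],
    [0,0,0.0009],
    [0,0,0.001],
  ],
  yaw=[7,14,21,28,35,40,44],
  fingers=[255,255,255,255,255,255,255],
)

```text
clock: 24.15
position: [563.0, 176.3, 90.9]
ee_rot: [-0.252, 0.968, -0.001, -0.001]
contact_force: [-0.4, -0.7, 1.6]
gripper_width: 29.5
```

```bash
python3 st.py
```

```text
24.15 j [ 5.78e-01  4.61e-01 -2.58e-01  1.00e-03 -8.54e-01 -1.64e+00] p [563.03 176.29  90.88] phi -150.79 tilt [-0.0021 -0.0026] F [-0.4 -0.7  1.6] T [-0.18 -0.05  0.1 ] g 29.5 F_tool [ 0.7 -0.4 -1.6]
```

Request:
send_rows(
  translation=[
    [0,0,0],
    [0,0,0.0001],
    [0,0,0.0001],
  ],
  yaw=[1.5,3,4.5],
  fingers=[255,255,255],
)

```text
clock: 24.45
position: [563.1, 176.2, 90.8]
ee_rot: [-0.213, 0.977, -0.001, -0.001]
contact_force: [-1.5, 0.1, 0.9]
gripper_width: 29.7
```

```bash
python3 st.py
```

```text
24.45 j [ 0.578  0.461 -0.258  0.002 -0.854 -1.721] p [563.07 176.24  90.78] phi -155.39 tilt [-0.0021 -0.0028] F [-1.5  0.1  0.9] T [-0.13  0.04  0.07] g 29.7 F_tool [ 1.4  0.7 -0.9]
```

Request:
send_rows(
  translation=[
    [0,0,0],
    [0,0,0],
  ],
  yaw=[1,2],
  fingers=[255,255],
)

```text
clock: 24.65
position: [563.1, 176.2, 90.7]
ee_rot: [-0.195, 0.981, -0.001, -0.001]
contact_force: [-0.9, -0.9, 1.0]
gripper_width: 29.6
```

```bash
echo 's6=s["joint_efforts"][5];print("eff6",round(s6,3))'>>st.py; python3 st.py
```

```text
24.65 j [ 0.578  0.462 -0.259  0.002 -0.854 -1.757] p [563.08 176.22  90.71] phi -157.47 tilt [-0.0021 -0.0029] F [-0.9 -0.9  1. ] T [-0.15 -0.02  0.08] g 29.6 F_tool [ 1.2 -0.4 -1. ]
eff6 -0.01
```

Request:
send_rows(
  translation=[
    [0,0,0],
    [0,0,0.0001],
  ],
  yaw=[1,2],
  fingers=[255,255],
)

```text
clock: 24.85
position: [563.1, 176.2, 90.7]
ee_rot: [-0.178, 0.984, -0.001, -0.001]
contact_force: [-0.5, -0.8, 2.4]
gripper_width: 29.3
```

```bash
python3 st.py
```

```text
24.85 j [ 0.578  0.462 -0.259  0.002 -0.854 -1.793] p [563.11 176.22  90.66] phi -159.55 tilt [-0.002  -0.0029] F [-0.5 -0.8  2.4] T [-0.11  0.01  0.12] g 29.3 F_tool [ 0.8 -0.6 -2.3]
eff6 -0.006
```

Request:
send_rows(
  translation=[
    [0,0,0],
    [0,0,0],
  ],
  yaw=[1,2],
  fingers=[255,255],
)

```text
clock: 25.05
position: [563.1, 176.2, 90.6]
ee_rot: [-0.16, 0.987, -0.001, -0.001]
contact_force: [-0.1, -0.5, 0.6]
gripper_width: 29.6
```

```bash
python3 st.py
```

```text
25.05 j [ 0.578  0.462 -0.259  0.002 -0.854 -1.83 ] p [563.07 176.19  90.64] phi -161.63 tilt [-0.0021 -0.0029] F [-0.1 -0.5  0.6] T [-0.1   0.02  0.07] g 29.6 F_tool [ 0.3 -0.5 -0.6]
eff6 -0.007
```

Request:
send_rows(
  translation=[
    [0,0,0],
    [0,0,0.0001],
  ],
  yaw=[1,2],
  fingers=[255,255],
)

```text
clock: 25.25
position: [563.1, 176.2, 90.6]
ee_rot: [-0.142, 0.99, -0.001, -0.001]
contact_force: [-0.0, -1.0, 2.0]
gripper_width: 29.4
```

```bash
python3 st.py
```

```text
25.25 j [ 0.578  0.462 -0.259  0.002 -0.854 -1.866] p [563.09 176.18  90.55] phi -163.72 tilt [-0.0021 -0.0029] F [-0. -1.  2.] T [-0.2   0.02  0.12] g 29.4 F_tool [ 0.3 -0.9 -2. ]
eff6 -0.006
```

Request:
send_rows(
  translation=[
    [0,0,0],
    [0,0,0],
  ],
  yaw=[1,2],
  fingers=[255,255],
)

```text
clock: 25.45
position: [563.1, 176.2, 90.5]
ee_rot: [-0.124, 0.992, -0.001, -0.001]
contact_force: [0.0, -1.1, 1.5]
gripper_width: 29.1
```

```bash
python3 st.py
```

```text
25.45 j [ 0.578  0.462 -0.259  0.002 -0.854 -1.902] p [563.08 176.16  90.54] phi -165.81 tilt [-0.0021 -0.003 ] F [ 0.  -1.1  1.5] T [-0.17 -0.05  0.13] g 29.1 F_tool [ 0.3 -1.1 -1.5]
eff6 -0.007
```

Request:
send_rows(
  translation=[
    [0,0,0],
    [0,0,0.0001],
  ],
  yaw=[1,2],
  fingers=[255,255],
)

```text
clock: 25.65
position: [563.1, 176.2, 90.5]
ee_rot: [-0.106, 0.994, -0.001, -0.001]
contact_force: [0.1, -0.3, 1.4]
gripper_width: 29.2
```

```bash
python3 st.py
```

```text
25.65 j [ 0.578  0.462 -0.259  0.002 -0.853 -1.939] p [563.11 176.18  90.47] phi -167.89 tilt [-0.002 -0.003] F [ 0.1 -0.3  1.4] T [-0.16  0.02  0.14] g 29.2 F_tool [-0.  -0.4 -1.4]
eff6 -0.006
```

Request:
send_rows(
  translation=[
    [0,0,0],
    [0,0,0],
  ],
  yaw=[1,2],
  fingers=[255,255],
)

```text
clock: 25.85
position: [563.1, 176.1, 90.5]
ee_rot: [-0.087, 0.996, -0.001, -0.001]
contact_force: [0.0, -0.3, 1.4]
gripper_width: 29.0
```

```bash
python3 st.py
```

```text
25.85 j [ 0.578  0.462 -0.259  0.002 -0.853 -1.975] p [563.09 176.14  90.46] phi -169.97 tilt [-0.0021 -0.003 ] F [ 0.  -0.3  1.4] T [-0.15  0.01  0.08] g 29.0 F_tool [ 0.  -0.3 -1.4]
eff6 -0.007
```

Request:
send_rows(
  translation=[
    [0,0,0],
    [0,0,0.0001],
  ],
  yaw=[1,2],
  fingers=[255,255],
)

```text
clock: 26.05
position: [563.1, 176.1, 90.4]
ee_rot: [-0.069, 0.998, -0.001, -0.001]
contact_force: [-0.4, -0.8, 1.4]
gripper_width: 29.3
```

```bash
python3 st.py
```

```text
26.05 j [ 5.780e-01  4.620e-01 -2.590e-01  2.000e-03 -8.530e-01 -2.012e+00] p [563.12 176.14  90.4 ] phi -172.06 tilt [-0.002 -0.003] F [-0.4 -0.8  1.4] T [-0.18  0.02  0.13] g 29.3 F_tool [ 0.5 -0.8 -1.4]
eff6 -0.006
```

Request:
send_rows(
  translation=[
    [0,0,0],
    [0,0,0],
  ],
  yaw=[1,2],
  fingers=[255,255],
)

```text
clock: 26.25
position: [563.1, 176.1, 90.4]
ee_rot: [-0.051, 0.999, -0.001, -0.001]
contact_force: [0.3, -1.3, 0.8]
gripper_width: 29.2
```

```bash
python3 st.py
```

```text
26.25 j [ 5.780e-01  4.620e-01 -2.590e-01  2.000e-03 -8.530e-01 -2.048e+00] p [563.11 176.13  90.37] phi -174.15 tilt [-0.002 -0.003] F [ 0.3 -1.3  0.8] T [-0.17  0.03  0.1 ] g 29.2 F_tool [-0.1 -1.3 -0.8]
eff6 -0.007
```

Request:
send_rows(
  translation=[
    [0,0,0],
    [0,0,0.0001],
  ],
  yaw=[1,2],
  fingers=[255,255],
)

```text
clock: 26.45
position: [563.1, 176.1, 90.3]
ee_rot: [-0.033, 0.999, -0.002, -0.001]
contact_force: [-0.8, -0.6, 1.3]
gripper_width: 29.3
```

```bash
python3 st.py
```

```text
26.45 j [ 5.780e-01  4.620e-01 -2.590e-01  2.000e-03 -8.530e-01 -2.084e+00] p [563.11 176.1   90.3 ] phi -176.18 tilt [-0.0021 -0.0033] F [-0.8 -0.6  1.3] T [-0.21  0.09  0.41] g 29.3 F_tool [ 0.9 -0.6 -1.3]
eff6 -0.309
```

Request:
send_rows(
  translation=[
    [0,0,0],
    [0,0,0],
  ],
  yaw=[-1,-2],
  fingers=[255,255],
)

```text
clock: 26.65
position: [563.1, 176.1, 90.3]
ee_rot: [-0.051, 0.999, -0.002, -0.001]
contact_force: [0.2, -0.7, 1.0]
gripper_width: 29.3
```

```bash
python3 st.py
```

```text
26.65 j [ 5.780e-01  4.620e-01 -2.590e-01  2.000e-03 -8.530e-01 -2.048e+00] p [563.11 176.1   90.34] phi -174.14 tilt [-0.002  -0.0032] F [ 0.2 -0.7  1. ] T [-0.23  0.01 -0.01] g 29.3 F_tool [-0.1 -0.8 -1. ]
eff6 -0.127
```

Request:
send_rows(
  translation=[
    [0,0,0],
    [0,0,0],
    [0,0,0],
    [0,0,0],
    [0,0,0],
    [0,0,0],
    [0,0,0],
  ],
  yaw=[0,0,0,0,0,0,0],
  fingers=[20,20,20,20,20,20,20],
)

```text
clock: 27.35
position: [563.1, 176.1, 90.3]
ee_rot: [-0.051, 0.999, -0.002, -0.001]
contact_force: [0.7, 0.6, -0.2]
gripper_width: 78.5
```

Request:
send_rows(
  translation=[
    [0,0,-0.01],
    [0,0,-0.03],
    [0,0,-0.06],
    [0,0,-0.1],
    [0,0,-0.13],
    [0,0,-0.14],
    [0,0,-0.14],
  ],
  yaw=[0,0,0,0,0,0,0],
  fingers=[20,20,20,20,20,20,20],
)

```text
clock: 28.05
position: [564.0, 176.9, 232.5]
ee_rot: [-0.051, 0.999, -0.0, 0.001]
contact_force: [-0.7, -0.3, -2.1]
gripper_width: 78.6
```

```bash
python3 st.py
python3 - <<'E'
from h import *
ps=pose()
for n in("scene","wrist","top"):cv2.imwrite(f"pics/{n}f.png",get_image(n))
im=cv2.imread("pics/scenef.png");cv2.imwrite("pics/csf.png",cv2.resize(im[110:230,250:360],None,fx=5,fy=5,interpolation=cv2.INTER_CUBIC))
E
python3 st.py
```

```text
28.05 j [ 5.790e-01  3.260e-01 -7.800e-02  2.000e-03 -1.166e+00 -2.048e+00] p [563.98 176.94 232.51] phi -174.14 tilt [ 0.0016 -0.0008] F [-0.7 -0.3 -2.1] T [0.11 0.05 0.01] g 78.6 F_tool [ 0.7 -0.2  2.1]
eff6 0.0
28.2 j [ 5.790e-01  3.290e-01 -8.300e-02  1.000e-03 -1.165e+00 -2.048e+00] p [562.39 176.16 228.52] phi -174.16 tilt [-0.0053 -0.0044] F [-0.3  0.2 -0.5] T [ 0.01 -0.02  0.02] g 78.9 F_tool [0.3 0.2 0.5]
eff6 -0.0
```

View pics/csf.png

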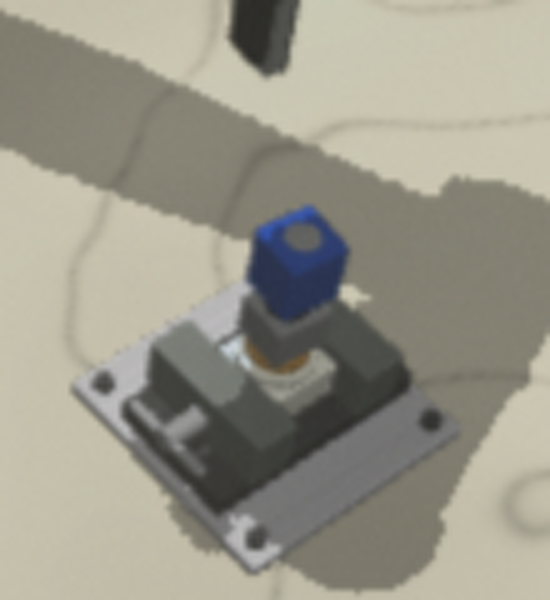

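View pics/wristf.png

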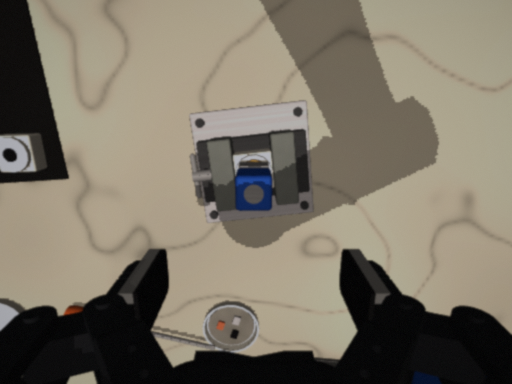

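View pics/topf.png

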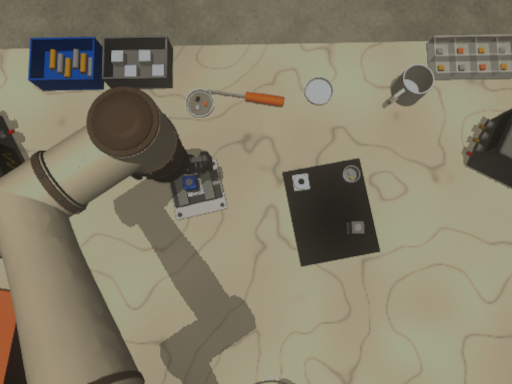

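Run:
```python
from h import *
ps=pose();im=cv2.imread("pics/wristf.png")
th=np.radians(5.9)
overlay(im,"wrist",[sq(563,176,th,125,30),sq(563,176,th,91,30),sq(563,176,th,59,28)],(200,300,130,230),6,ps,"pics/ovf.png")
overlay(cv2.imread("pics/scenef.png"),"scene",[sq(563,176,th,125,30),sq(563,176,th,91,30),sq(563,176,th,59,28)],(270,350,130,200),7,None,"pics/ovs.png")
```

```text
(no output)
```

View pics/ovf.png

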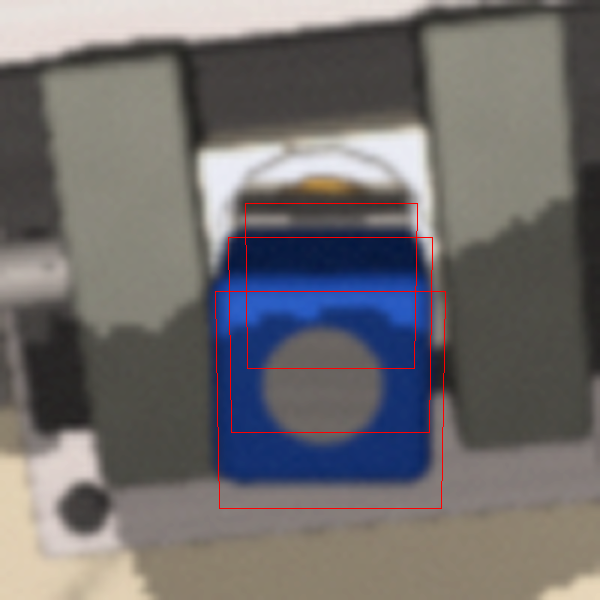

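View pics/ovs.png

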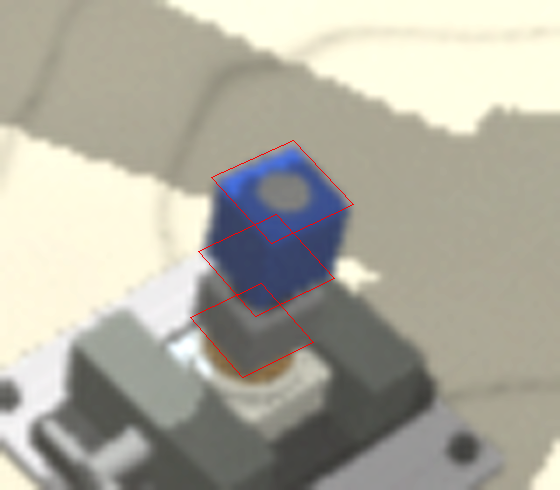

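```bash
python3 -c "
from bench import *
print(job_done())"
```

```text
the job is handed in; nothing more can be done
None
```

I put the blue wrench fully over the tap and worked the tap in as asked. The turns were half forward, quarter back, half forward, quarter back, then forward until it stopped. I allowed for the socket's play at each reversal and regripped once, after the first quarter turn back. The job was handed in at about 28 s.

- **Stop:** The tap stopped at about 366° in all (6.4 rad, inside the expected 6.08 to 6.48). The wrench had sunk about 7.9 mm, against the 8 mm expected.
- **Torque:** At the stop the measured torque rose from about 0.13 to 0.41 N m. That is below the 0.5 N m breaking level, but with less margin than I wanted. I backed off 2° inside the play straight away and it fell to zero.
- **Forces:** Sideways and downward forces stayed under about 5 N in every reading I took.
- **Final pictures:** The blue wrench stands upright on the tap with the brass collar down on the white nut. The grey wrench, spare nut and bolt cup look unmoved on the mat, and the arm is clear with the gripper open.
- **Disagreements:** The wrist and top cameras differed by about 3 to 4 mm on the tap's position. The last check of the wrench's place also fits only to within about 2 mm, and I put both down to camera calibration.

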